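# Clear the cake server and hold the dusting stencil over the cake

### The job

The chocolate cake is about to be dusted with icing sugar. Slide the cake server, blade first, fully home into the slot in the edge of the cake board and let go of it; then take the white stencil by its handle, carry it over the things standing in between without disturbing them, and hold it level about a centimetre above the cake, centred on it and with its sides square to the cake's, never touching the soft glaze or shifting the cake. Finish while still holding the stencil there in the gripper, not set down and not let go: someone else does the dusting.

Things in the scene. Friction and masses are not known exactly. Their poses are not given: they have to be found in the camera images.
- board: Light wooden cake board, 210 x 200 x 36 mm (x, y, z), fixed to the table. Origin at the centre of its underside, z up. In its -y edge (the robot's right) is a level slot for the cake server, 58 mm wide, 98 mm deep, closed at its inner end, floor 10 mm above the table, ceiling 22 mm above it; for the first 22 mm from the edge the roof is cut away, so the slot's dark floor shows from above.
- slot_mouth (a point): Centre of the lower lip of the slot's mouth (10 mm above the table), at (-20, -100, 10) mm in the board's frame, with the board's axes; the slot runs from here along the board's +y.
- cake: Square chocolate cake, 100 x 100 x 55 mm, 0.55 kg, standing loose on the board. Dark brown with two cream layers, flat dark top. Origin at the centre of its underside; x and y along its sides, z up. It may stand turned and off-centre on the board.
- cake_top (a point): Centre of the cake's top face, 55 mm above the cake's origin (91 mm above the table), with the cake's axes.
- server: Cake server lying flat, about 0.11 kg. Origin under the front face of its handle, on the underside; +x to the blade's tip, z up. Steel blade 95 long, 46 wide, 3 mm thick (90-degree point in its last 23 mm), its underside level with the handle's. Dark handle from 0 to -100 mm, 20-22 wide, 20 high, too high to go under the slot's roof; fully home is the handle's front at the board's edge.
- server_grip (a point): A good place to grip the server: on the handle's centre line, 45 mm behind its front face, 12 mm above its underside.
- server_tip (a point): Point of the blade, 95 mm ahead of the server's origin, on the underside.
- stencil: White stencil lying flat on the table, about 0.11 kg: a square plate 130 x 130 x 3 mm pierced with a star, with a straight dark wooden handle. Origin at the centre of the plate's underside; x and y along the plate's sides, z up. The handle runs from -70 to -165 mm in x, 20 mm wide (y), from the underside to 22 mm above it.
- stencil_grip (a point): A good place to grip the stencil: on the handle's centre line, 105 mm from the plate's centre towards -x, 12 mm above its underside.
- milk_can: White enamel milk can with lid and black knob, 82 mm across, 155 mm high, loose. Origin at the centre of its underside. Leave it alone.
- shaker: Steel sugar shaker, 68 mm across, 115 mm high, loose. Origin at the centre of its underside. Leave it alone.
- herb_pot: White pot with a green herb, 76 mm across, 125 mm high, loose. Origin at the centre of its underside. Leave it alone.
There are look-alikes about, which are no part of the job. There is more than one size of the server; the job needs the larger. What is shaped like the cake but blue is not meant.

How it is judged:
By the outcome, as a careful person would: the job done as asked, in the order asked, and still so for the second after the job is handed in, while the arm keeps its last pose, push and grip.
It also fails if it takes over 72 s, if anything falls off the work surface, if the arm or the gripper's body presses on something with over 40 N, if the wrist force passes 120 N, or if a joint passes its speed limit or range.

### The arm

A 6-joint arm with a two-finger parallel gripper is mounted at the origin on the work surface. World frame = base frame: x ahead of the robot, y to its left, z up, the work surface at z = 0. Lengths are in mm, angles in degrees, forces in N, time in s.
With the tool pointing down it reaches from about 400 to 925 mm from the base axis. Payload 3.4 kg.
Tool frame: the origin (TCP) lies on the mounting face of the last link; the fingertips stand 173 mm ahead of it and the grasp point (between the pads) lies 155 mm ahead of it; z points along the fingers, y is the line along which they close (so a half turn about z gives the same grasp; the last joint's range is limited). The gripper opens to 85 mm and grips with 20 to 120 N. Pads are 22 mm wide; open, the fingers measure 114 mm over their backs; the gripper's body (76 mm by 85 mm) begins 54 mm behind the grasp point. The pads swing forward as they close: fully open they stand 13 mm farther back than shut.
Start: joints at [62.137, 17.578, 86.31, -0, 76.112, -4.211], TCP at [230.7, 526.697, 404.705] pointing down, gripper open.
Joint ranges: [-179.03, 179.03], [-60, 130.46], [8.19, 133.38], [-81.62, 261.62], [5.75, 156.47], [-153.77, 153.77]. Speed limits (degrees/s): [147.25, 147.25, 180, 180, 180, 180].

### API

Orientations are given as a 3x3 rotation matrix whose columns are the frame's x, y, z axes.
In Python, from cell import manip gives the robot as it stands. The module is installed in compiled form; this text tells all that it offers.
- The arm moves only by the tool move_arm, never from a script. Its argument "moves" is a list that holds one entry, the list of rows, each a list of 5 numbers: the shift along the tool's x, y, z in units of 40 mm (1.0 is 40 mm), then the turn about the tool's z in units of 6 degrees (1.0 is 6 degrees), then the finger opening in mm, from 0 to 85.4. A call has 1 to 8 rows; each row is the pose to reach, as a shift and turn from the pose commanded when the call began, along the tool's axes at that moment; what a row does not reach only later rows make up. A row lasts 1/8 s, in which the tool goes at most 62.5 mm and 10.7 degrees, less where a joint would pass 70% of its speed; a pose out of reach is approached as far as the arm can. A call with a gripper value outside its range is refused whole. The fingers move at their own pace and stop on an object; the grip force is fixed at half the most. Time passes only in rows, so rows that repeat a pose let the fingers close. It gives the time, the measured TCP pose, the force, the opening and the grip force at its end, in the units of the state.
- manip.get_state(): the state, without advancing time (a new reading comes with each control period).
- manip.get_image(name): name is "side" or "top" or "wrist"; returns a dict with "color" (480x640x3 uint8, red, green, blue), "range_z" (480x640 float32, mm along the optical axis (not along the pixel's ray), 0 where there is no reading), "camera_matrix" (3x3 intrinsics, pixels), "D" ([k1, k2, p1, p2, k3] as OpenCV has them; the pictures are not rectified), "extrinsics" (4x4, takes a point from camera to world coordinates). Camera axes: x right, y down, z forward; pixel columns grow to the right and rows downward; lengths in mm; the calibration is good to about 2 mm. A picture is of the moment at which its call begins.
- manip.job_done(): hands the job in; it is judged then, once.
The state is a dict: "time": time; "joint_pos": joint angles; "qvel": joint speeds; "joint_torque": joint torques, N m; "position": TCP position; "tool_rot": TCP orientation; "force": force on the tool from outside, world axes, zero at the start; "moment": the same for the moment, N m; "gripper_width": finger opening in mm; "gripper_force": force on a finger pad.
Only numpy, scipy, OpenCV 4.12 (cv2) and the standard library are available. Lean on these libraries where they do the work, as an engineer would, in place of code of your own. Each camera call takes 0.05 s, during which the arm holds its last target. There are 200 camera calls.

## Working session

There is one attempt and no reset: what is moved stays moved. The work goes in short steps, Python scripts to look and compute and a tool call to move; the robot and the scene stay as the last step left them, time stands still between calls to the robot, and variables do not carry over. Pictures are saved under pics/ and viewed, at most 12 in all, crops included, and the job is handed in when it is done.

Besides the shell and the picture viewer there is one more tool, called after "Request:" in YAML: its name, and indented under it one key for each argument. move_arm: Moves the arm, as the interface text tells. Its arguments: {"type":"object","properties":{"moves":{"type":"array"}},"required":["moves"]}

```bash
mkdir -p pics; cat > h.py <<'E'
import numpy as np, cv2
from cell import manip
def grab(n):
    im=manip.get_image(n); return im
def save(im,f): cv2.imwrite('pics/'+f,cv2.cvtColor(im['color'],cv2.COLOR_RGB2BGR))
def ray(im,uv):
    p=cv2.undistortPoints(np.array(uv,float).reshape(-1,1,2),np.array(im['camera_matrix']),np.array(im['D'])).reshape(-1,2)
    d=np.c_[p,np.ones(len(p))]@np.array(im['extrinsics'])[:3,:3].T
    return np.array(im['extrinsics'])[:3,3],d
def onplane(im,uv,z):
    o,d=ray(im,uv); return o+d*((z-o[2])/d[:,2])[:,None]
def cloud(im):
    h,w=im['range_z'].shape
    v,u=np.mgrid[:h,:w]
    p=cv2.undistortPoints(np.stack([u,v],-1).reshape(-1,1,2).astype(float),np.array(im['camera_matrix']),np.array(im['D'])).reshape(-1,2)
    z=im['range_z'].reshape(-1,1)
    P=np.c_[p,np.ones(len(p))]*z
    E=np.array(im['extrinsics']); return (P@E[:3,:3].T+E[:3,3]).reshape(h,w,3)
E
python3 - <<'E'
from h import *
import pickle
d={}
for n in ['top','side','wrist']:
    im=grab(n); d[n]=im; save(im,n+'0.png'); print(n,np.round(im['extrinsics'],2).tolist(),np.round(im['camera_matrix'],1).tolist())
pickle.dump(d,open('i0.pkl','wb'))
print(manip.get_state())
E
```

```text
top [[-0.02, -0.99, 0.12, 377.13], [-1.0, 0.02, 0.01, -45.58], [-0.01, -0.12, -0.99, 1328.7], [0.0, 0.0, 0.0, 1.0]] [[549.8, 0.0, 325.4], [0.0, 549.8, 244.0], [0.0, 0.0, 1.0]]
side [[0.9, -0.31, 0.31, 176.36], [-0.44, -0.64, 0.63, -719.22], [0.0, -0.71, -0.71, 857.21], [0.0, 0.0, 0.0, 1.0]] [[433.2, 0.0, 311.4], [0.0, 433.2, 244.2], [0.0, 0.0, 1.0]]
wrist [[0.4, 0.88, 0.24, 169.81], [0.92, -0.39, -0.11, 553.53], [-0.0, 0.26, -0.96, 374.72], [0.0, 0.0, 0.0, 1.0]] [[404.9, 0.0, 321.8], [0.0, 404.9, 238.2], [0.0, 0.0, 1.0]]
{'time': 0.15, 'joint_pos': array([ 6.21371722e+01,  1.76131454e+01,  8.63671605e+01,  1.04923908e-04,
        7.61121727e+01, -4.20982288e+00]), 'qvel': array([-0.02315586, -0.13783563, -0.15203957,  0.02029616, -0.04282232,
        0.01709086]), 'joint_torque': array([ 2.40502436e-05, -4.57980859e+01, -2.52219003e+01, -2.51174936e-05,
        8.57177074e-03,  4.95447932e-05]), 'position': array([230.57251328, 526.45560454, 403.98207893]), 'tool_rot': array([[-9.15991748e-01,  4.01196393e-01, -7.55910054e-04],
       [ 4.01197087e-01,  9.15990646e-01, -1.42610437e-03],
       [ 1.20258610e-04, -1.60956875e-03, -9.99998697e-01]]), 'force': array([-0.58633751, -0.47307944, -0.21777569]), 'moment': array([-0.01998792, -0.00254764,  0.01745163]), 'gripper_force': 0.0, 'gripper_width': 85.8036119646628}
```

View pics/top0.png

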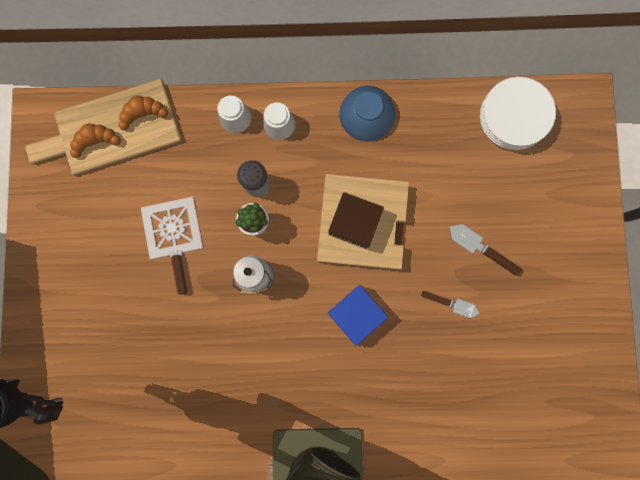

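View pics/side0.png

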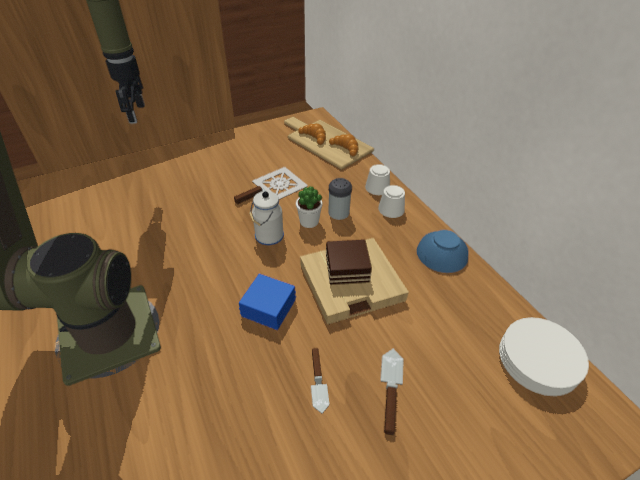

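Top view: the large server is at (485,250) with its tip at (452,230) and its handle running to the lower right. The small look-alike is at (450,304). The board is at (363,223), the cake at (357,220) and the slot at (400,233). The stencil plate is at (172,228) with its handle to (181,290). The can, pot and shaker stand at columns 250–255. The side view shows the same things: server tip (392,352), handle (391,410), slot (358,306).

```bash
cat > m.py <<'E'
from h import *
import pickle
d=pickle.load(open('i0.pkl','rb'))
def comp(im,mask,seed,r=12):
    n,l,s,c=cv2.connectedComponentsWithStats(mask.astype(np.uint8))
    y,x=seed; w=l[y-r:y+r,x-r:x+r]; w=w[w>0]
    k=np.bincount(w).argmax(); return (l==k)
def rect(im,m,z):
    c=max(cv2.findContours(m.astype(np.uint8),cv2.RETR_EXTERNAL,cv2.CHAIN_APPROX_NONE)[0],key=len)
    P=onplane(im,c.reshape(-1,2),z)
    (cx,cy),(w,h),a=cv2.minAreaRect(P[:,:2].astype(np.float32))
    return np.round([cx,cy,w,h,a],1)
for n,S in {'top':dict(board=(190,335),cake=(220,357),blade=(238,465),shandle=(262,508),plate=(210,150),thandle=(278,180)),
            'side':dict(cake=(258,348),blade=(372,392),shandle=(410,391),thandle=(194,248),plate=(193,270))}.items():
    im=d[n]; hsv=cv2.cvtColor(im['color'],cv2.COLOR_RGB2HSV).astype(int); H,Sa,V=[hsv[...,i] for i in range(3)]
    P=cloud(im)
    for k,s in S.items():
        print(n,k,'hsv',hsv[s],'P',np.round(P[s]))
        if k in('blade','plate'): m=(Sa<70)&(V>110)
        elif k=='board': m=(V>150)&(Sa>70)&(Sa<150)&(H<30)
        else: m=(V<95)
        try:
            mm=comp(im,m,s,5); zs={'board':36,'cake':91,'blade':3,'shandle':20,'plate':3,'thandle':22}
            print('   n',mm.sum(),'medz',np.round(np.median(P[mm][:,2]),1),'rect',rect(im,mm,zs[k]))
        except Exception as e: print('  fail',e)
im=d['top'];P=cloud(im)
for k,(v,u) in dict(can=(272,250),pot=(218,252),shaker=(174,252)).items():
    W=P[v-15:v+15,u-15:u+15].reshape(-1,3); t=W[W[:,2]>W[:,2].max()-45]; print(k,np.round(t.mean(0)),W[:,2].max().round())
E
python3 m.py
python3 - <<'E'
import cv2
a=cv2.imread('pics/top0.png');b=cv2.resize(a[160:330,300:530],None,fx=3,fy=3,interpolation=cv2.INTER_CUBIC);cv2.imwrite('pics/c0.png',b)
E
```

```text
top board hsv [ 17 114 192] P [659. -56.  35.]
   n 118719 medz -0.0 rect [ 5.638e+02 -5.000e-01  1.466e+03  7.498e+02  8.890e+01]
top cake hsv [ 10 140  69] P [ 576. -104.   95.]
   n 1941 medz 90.5 rect [ 575.8 -100.9   99.5  103.2   67.9]
top blade hsv [ 35   9 169] P [ 540. -367.    8.]
   n 641 medz 3.2 rect [ 539.4 -373.2  101.    47.1   54. ]
top shandle hsv [ 11 149  77] P [ 479. -463.   17.]
   n 352 medz 19.5 rect [ 481.5 -448.8   95.    21.4   54. ]
top plate hsv [ 13  22 210] P [627. 397.   5.]
   n 2274 medz 2.4 rect [580.  344.5 137.2 130.8  10.8]
top thandle hsv [ 11 140  89] P [458. 317.  22.]
   n 377 medz 20.3 rect [465.9 318.2  95.   23.   10.8]
side cake hsv [ 11 117  83] P [ 573. -116.   90.]
   n 1419 medz 88.6 rect [ 572.5 -112.7  114.7  102.5   68.3]
side blade hsv [ 60   7 184] P [ 536. -382.    4.]
   n 698 medz 2.6 rect [ 543.3 -370.9   94.6   46.8   53.1]
side shandle hsv [ 11 153  85] P [ 482. -456.   18.]
   n 507 medz 18.4 rect [ 481.  -455.7   98.7   21.4   53.9]
side thandle hsv [ 12 150  61] P [466. 309.  21.]
   n 219 medz 16.5 rect [464.2 304.9 100.4  38.2  14.3]
side plate hsv [ 27  13 191] P [481. 148. 134.]
   n 1921 medz 29.1 rect [549.3 254.4 360.5 173.7  69.3]
can [ 377.  -46. 1329.] 1329.0
pot [ 377.  -46. 1329.] 1329.0
shaker [ 377.  -46. 1329.] 1329.0
```

View pics/c0.png

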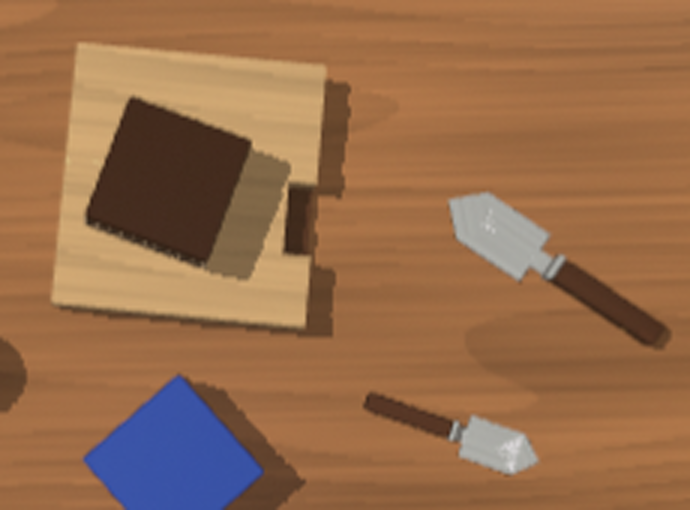

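The crop shows the board's top-face corners at (78,42), (326,65), (306,328) and (52,303). The slot cut-away is at (287–315, 185–255). Server yaw is about 54°, and the slot direction is about 84.5°. I'm moving towards the server now.

Request:
move_arm:
  moves:
    - [[-1.3, -0.7, 0, 1.1, 85], [-2.6, -1.4, 0, 2.2, 85], [-3.9, -2.1, 0, 3.3, 85], [-5.2, -2.8, 0, 4.4, 85], [-6.5, -3.5, 0, 5.5, 85], [-7.8, -4.2, 0, 6.6, 85], [-9.1, -4.9, 0, 7.7, 85], [-10.4, -5.6, 0, 8.8, 85]]

```text
time: 1.15
position: [522.8, 152.9, 404.5]
tool_rot: [[-0.23, 0.973, -0.0], [0.973, 0.23, 0.0], [0.0, -0.0, -1.0]]
force: [0.8, -0.0, 0.3]
gripper_width: 84.8
gripper_force: 0.0
```

```bash
cat >> h.py <<'E'
def to(x,y,z,yaw):
    s=manip.get_state(); R=s['tool_rot']; d=R.T@(np.array([x,y,z])-s['position'])
    y0=np.degrees(np.arctan2(R[1,0],R[0,0])); t=(y0-yaw+180)%360-180
    print('at',np.round(s['position'],1),'yaw',round(y0,1),'q',np.round(s['joint_pos'],0),'| shift units',np.round(d/40,3),'turn',round(t/6,3),'rows>=',round(max(np.linalg.norm(d)/62.5,abs(t)/10.7),1),'F',np.round(s['force'],1),'w',round(s['gripper_width'],1),'t',round(s['time'],2))
E
cat > b.py <<'E'
from h import *
import pickle
im=pickle.load(open('i0.pkl','rb'))['top']; P=cloud(im)
m=(P[...,2]>26)&(P[...,2]<120); m[:165]=0;m[280:]=0;m[:,:310]=0;m[:,420:]=0
m=cv2.morphologyEx(m.astype(np.uint8),cv2.MORPH_OPEN,np.ones((5,5)))
c=max(cv2.findContours(m,cv2.RETR_EXTERNAL,cv2.CHAIN_APPROX_NONE)[0],key=len).reshape(-1,2)
print('depth rect',cv2.minAreaRect(onplane(im,c,36)[:,:2].astype(np.float32)))
f=lambda L:[((u+.5)/3-.5+300,(v+.5)/3-.5+160) for u,v in L]
C=onplane(im,f([(78,42),(326,65),(306,328),(52,303)]),36); print('corners',C[:,:2].round(1).tolist(),'mean',C.mean(0).round(1))
print('slot floor',onplane(im,f([(290,185),(317,185),(313,255),(285,255)]),10)[:,:2].round(1).tolist())
for k,(v,u) in dict(can=(272,250),pot=(218,252),shaker=(174,252),blue=(315,358)).items():
    W=P[v-22:v+22,u-22:u+22].reshape(-1,3); W=W[(W[:,2]<300)&(W[:,2]>60 if k!='blue' else W[:,2]>20)]; print(k,W.mean(0).round(),W.min(0).round(),W.max(0).round())
to(484.4,-444.8,350,54)
E
python3 b.py
```

```text
depth rect ((583.8364868164062, -120.73301696777344), (199.65655517578125, 210.84005737304688), 83.14693450927734)
corners [[699.6, -34.9], [675.9, -232.2], [466.3, -208.5], [490.4, -10.0]] mean [ 583.1 -121.4   36. ]
slot floor [[583.9, -203.2], [583.4, -224.9], [526.6, -219.6], [527.2, -197.2]]
can [456. 131. 121.] [416.  92.  62.] [502. 177. 157.]
pot [585. 134.  97.] [552. 101.  63.] [626. 175. 125.]
shaker [682. 131. 106.] [654. 100.  60.] [720. 167. 118.]
blue [ 362. -101.   55.] [ 314. -151.   29.] [412. -51.  62.]
at [522.8 152.9 404.5] yaw 103.3 q [12. 15. 90.  0. 75. -1.] | shift units [-14.32   -4.375   1.361] turn 8.22 rows>= 9.6 F [ 0.8 -0.   0.3] w 84.8 t 1.15
```

Request:
move_arm:
  moves:
    - [[-1.4, -0.44, 0.1, 0.9, 85], [-2.8, -0.88, 0.2, 1.8, 85], [-4.2, -1.32, 0.3, 2.7, 85], [-5.6, -1.76, 0.4, 3.6, 85], [-7.0, -2.2, 0.6, 4.5, 85], [-8.4, -2.64, 0.8, 5.4, 85], [-9.8, -3.08, 1.0, 6.3, 85], [-11.2, -3.5, 1.2, 7.2, 85]]

```text
time: 2.15
position: [490.2, -315.6, 356.3]
tool_rot: [[0.498, 0.867, -0.0], [0.867, -0.498, 0.0], [0.0, -0.0, -1.0]]
force: [1.8, -0.7, -0.2]
gripper_width: 84.9
gripper_force: 0.0
```

```bash
python3 - <<'E'
from h import *
to(484.4,-444.8,320,54)
E
```

```text
at [ 490.2 -315.6  356.3] yaw 60.2 q [-37.  21.  89.   0.  70.  -7.] | shift units [-2.874  1.482  0.905] turn 1.026 rows>= 2.1 F [ 1.8 -0.7 -0.2] w 84.9 t 2.15
```

Request:
move_arm:
  moves:
    - [[-1.0, 0.5, 0.3, 0.4, 85], [-2.0, 1.0, 0.6, 0.8, 85], [-2.87, 1.48, 0.9, 1.03, 85], [-2.87, 1.48, 0.9, 1.03, 85], [-2.87, 1.48, 0.9, 1.03, 85]]

```text
time: 2.78
position: [485.1, -442.4, 320.1]
tool_rot: [[0.586, 0.811, -0.001], [0.811, -0.586, 0.002], [0.001, -0.002, -1.0]]
force: [1.3, -0.6, 0.1]
gripper_width: 84.8
gripper_force: 0.0
```

```bash
cat > w1.py <<'E'
from h import *
import pickle
im=grab('wrist'); save(im,'w1.png'); pickle.dump(im,open('w1.pkl','wb'))
P=cloud(im)
hsv=cv2.cvtColor(im['color'],cv2.COLOR_RGB2HSV).astype(int);H,S,V=[hsv[...,i] for i in range(3)]
near=(np.hypot(P[...,0]-500,P[...,1]+420)<170)&(P[...,2]<60)
for k,m,z in (('blade',near&(S<70)&(V>110),3),('handle',near&(V<100)&(P[...,2]>8),20)):
    m=cv2.morphologyEx(m.astype(np.uint8),cv2.MORPH_OPEN,np.ones((3,3)))
    c=max(cv2.findContours(m,cv2.RETR_EXTERNAL,cv2.CHAIN_APPROX_NONE)[0],key=cv2.contourArea).reshape(-1,2)
    print(k,c.min(0),c.max(0),'z',np.median(P[m>0][:,2]).round(1),[np.round(q,1) for q in cv2.minAreaRect(onplane(im,c,z)[:,:2].astype(np.float32))])
to(484.4,-444.8,177,54)
E
python3 w1.py
```

```text
blade [295  12] [365 168] z 4.4 [array([ 542.1, -371.3]), array([101.9,  46.8]), np.float64(53.9)]
handle [315 169] [343 298] z 20.9 [array([ 485.6, -449.2]), array([92.5, 19.1]), np.float64(54.0)]
at [ 485.3 -441.9  320.6] yaw 54.2 q [-46.  28.  82.   0.  70. -10.] | shift units [-0.075  0.028  3.589] turn 0.033 rows>= 2.3 F [ 1.2  0.1 -0.6] w 85.0 t 2.83
```

View pics/w1.png

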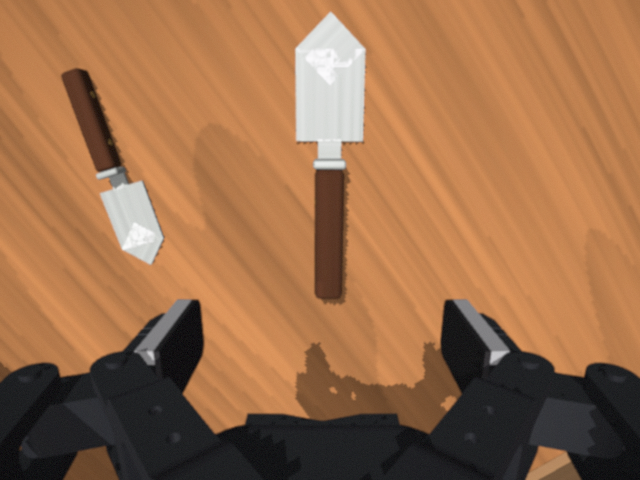

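The wrist view shows the large server centred with its tip at (330,12) and handle rows 169–298. The small one is to the left. Descending to grip.

Request:
move_arm:
  moves:
    - [[0, 0.07, 1.2, 0, 60], [0, 0.07, 2.4, 0, 60], [0, 0.07, 3.2, 0, 60], [0, 0.07, 3.55, 0, 60], [0, 0.07, 3.55, 0, 60], [0, 0.07, 3.55, 0, 20], [0, 0.07, 3.55, 0, 5], [0, 0.07, 3.55, 0, 5]]

```text
time: 3.82
position: [488.2, -445.0, 180.6]
tool_rot: [[0.586, 0.811, 0.002], [0.811, -0.586, -0.002], [-0.0, 0.003, -1.0]]
force: [-0.3, -0.0, 5.7]
gripper_width: 18.3
gripper_force: 61.6
```

Request:
move_arm:
  moves:
    - [[0, 0, 0, 0, 5], [0, 0, 0, 0, 5], [0, 0, 0, 0, 5], [0, 0, -0.4, 0, 5], [0, 0, -1, 0, 5], [0, 0, -1.5, 0, 5], [0, 0, -1.5, 0, 5]]

```text
time: 4.7
position: [488.2, -445.1, 241.3]
tool_rot: [[0.585, 0.811, 0.003], [0.811, -0.585, -0.003], [-0.001, 0.005, -1.0]]
force: [0.6, 0.0, -1.4]
gripper_width: 18.4
gripper_force: 60.7
```

```bash
cat > w2.py <<'E'
from h import *
import pickle,sys
im=grab('side'); save(im,'s2.png')
P=cloud(im); hsv=cv2.cvtColor(im['color'],cv2.COLOR_RGB2HSV).astype(int);H,S,V=[hsv[...,i] for i in range(3)]
m=(S<70)&(V>110)&(np.hypot(P[...,0]-550,P[...,1]+360)<110)&(P[...,2]>30)&(P[...,2]<120)
print('side blade z',m.sum(),np.median(P[m],0).round(1))
s=manip.get_state();print(s['position'].round(1),s['force'].round(1),s['gripper_width'],s['gripper_force'])
# pre-slot target
to(551.7-0.119*160,-217.9-.993*160,225,83.15)
E
python3 w2.py
```

```text
side blade z 0 [nan nan nan]
[ 487.8 -444.6  239.9] [-0.2 -0.1 -1.5] 18.394688839477094 60.72328448295593
at [ 487.8 -444.6  239.9] yaw 54.2 q [-46.  33.  87.  -0.  61. -10.] | shift units [ 2.032 -0.084  0.372] turn -4.831 rows>= 2.7 F [-0.2 -0.1 -1.5] w 18.4 t 4.75
  return _methods._mean(a, axis=axis, dtype=dtype,
  ret = um.true_divide(
```

Request:
move_arm:
  moves:
    - [[0.4, 0, 0, -1, 5], [0.8, 0, 0, -2, 5], [1.2, 0, 0, -3, 5], [1.6, -0.05, 0, -4, 5], [2.0, -0.08, 0, -4.83, 5], [2.0, -0.08, 0, -4.83, 5], [2.0, -0.08, 0, -4.83, 5], [2.0, -0.08, 0, -4.83, 5]]

```text
time: 5.75
position: [531.5, -378.3, 238.4]
tool_rot: [[0.121, 0.993, -0.0], [0.993, -0.121, 0.0], [-0.0, -0.0, -1.0]]
force: [-0.3, -0.1, -0.8]
gripper_width: 18.6
gripper_force: 60.7
```

```bash
cat > w3.py <<'E'
from h import *
import pickle,sys
for n in('wrist','side'):
    im=grab(n); save(im,n+'3.png'); pickle.dump(im,open(n+'3.pkl','wb'))
    P=cloud(im);hsv=cv2.cvtColor(im['color'],cv2.COLOR_RGB2HSV).astype(int);H,S,V=[hsv[...,i] for i in range(3)]
    m=(S<70)&(V>110)&(P[...,2]>40)&(P[...,2]<90)&(np.hypot(P[...,0]-545,P[...,1]+260)<120)
    m=cv2.morphologyEx(m.astype(np.uint8),cv2.MORPH_OPEN,np.ones((3,3)))
    Q=P[m>0]; print(n,len(Q))
    if len(Q)>50:
        A=np.c_[Q[:,:2]-Q[:,:2].mean(0),np.ones(len(Q))]; k=np.linalg.lstsq(A,Q[:,2],rcond=None)[0]
        c=max(cv2.findContours(m,cv2.RETR_EXTERNAL,cv2.CHAIN_APPROX_NONE)[0],key=cv2.contourArea).reshape(-1,2)
        print('plane z',k.round(3),'rect',cv2.minAreaRect(onplane(im,c,k[2])[:,:2].astype(np.float32)),'maxy',onplane(im,c,k[2])[np.argmax(onplane(im,c,k[2])[:,1])])
to(551.7-0.119*160,-217.9-.993*160,195.6,83.15)
a=cv2.imread('pics/wrist3.png');b=cv2.imread('pics/side3.png');cv2.imwrite('pics/m3.png',np.hstack([cv2.resize(a,(400,300)),cv2.resize(b[200:440,240:560],(400,300))]))
E
python3 w3.py
```

```text
wrist 23738
plane z [-2.2000e-02 -1.4500e-01  6.3651e+01] rect ((540.6640625, -305.1266174316406), (69.85646057128906, 45.7519645690918), 83.12247467041016) maxy [ 522.19742894 -267.71787258   63.65130355]
side 446
plane z [-8.0000e-03  1.0000e-03  5.8833e+01] rect ((540.77099609375, -280.4920654296875), (70.6927719116211, 46.734169006347656), 57.24687576293945) maxy [ 546.8679237  -243.30077904   58.83303014]
at [ 531.6 -378.2  238.6] yaw 83.1 q [-39.  32.  88.  -0.  60. -32.] | shift units [0.039 0.023 1.075] turn -0.012 rows>= 0.7 F [-0.3  0.4 -1.5] w 18.6 t 5.85
```

View pics/m3.png

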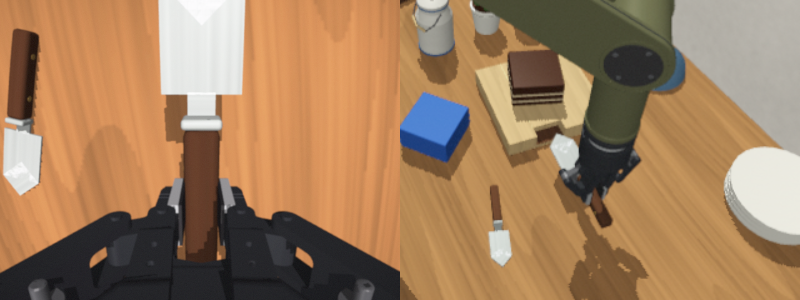

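The wrist view (left) shows the blade straight ahead in line with the tool. The side view (right) shows the blade pointing at the slot. The two pitch estimates disagree, so I'm checking.

```bash
python3 - <<'E'
from h import *
import pickle
u=np.array([.119,.993])
for n in('wrist','side'):
    im=pickle.load(open(n+'3.pkl','rb'));P=cloud(im);hsv=cv2.cvtColor(im['color'],cv2.COLOR_RGB2HSV).astype(int);H,S,V=[hsv[...,i] for i in range(3)]
    m=(S<60)&(V>120)&(P[...,2]>15)&(P[...,2]<100)&(np.hypot(P[...,0]-545,P[...,1]+290)<90)
    m=cv2.morphologyEx(m.astype(np.uint8),cv2.MORPH_OPEN,np.ones((3,3)))
    vv,uu=np.nonzero(m);G=onplane(im,np.c_[uu,vv],60.)[:,:2]-np.array([531.6,-378.2]);a=G@u;b=G@[u[1],-u[0]]
    Q=P[m>0]
    for lo in range(30,145,8):
        k=(a>lo)&(a<lo+8)
        if k.sum()>20: print(n,lo,k.sum(),'z',np.median(Q[k][:,2]).round(1),'edges',np.percentile(b[k],[1,99]).round(1))
    t=(P[...,2]<12)&(P[...,2]>-12)&(S>80); Q=P[t]; A=np.c_[Q[:,:2]-[540,-300],np.ones(len(Q))];print('table',np.linalg.lstsq(A,Q[:,2],rcond=None)[0].round(4))
E
```

```text
wrist 30 30 z 78.3 edges [-0.4 10.6]
wrist 38 1336 z 78.7 edges [-11.7  12.1]
wrist 46 983 z 62.4 edges [-8.3  8.4]
wrist 54 1650 z 62.3 edges [-22.3  22.7]
wrist 62 2979 z 62.3 edges [-22.5  23.1]
wrist 70 3019 z 62.3 edges [-22.6  23.2]
wrist 78 3179 z 62.2 edges [-22.6  23. ]
wrist 86 3229 z 62.2 edges [-22.7  23.1]
wrist 94 3387 z 62.2 edges [-22.4  23.2]
wrist 102 3292 z 62.2 edges [-22.5  23.2]
table [-7.0000e-04  8.0000e-04  1.7183e+00]
side 62 29 z 58.7 edges [-21.2   1.6]
side 70 47 z 58.6 edges [-23.3   9.5]
side 78 58 z 58.7 edges [-23.6  16.5]
side 86 62 z 58.7 edges [-22.9  19.9]
side 94 60 z 59.0 edges [-22.8  20.7]
side 102 63 z 59.1 edges [-23.3  21.7]
side 110 58 z 58.8 edges [-21.5  22. ]
side 118 43 z 58.9 edges [-16.9  17.7]
side 126 22 z 59.3 edges [-9.9  9.9]
table [ 4.0000e-04 -1.2000e-03 -1.2259e+00]
```

```bash
python3 - <<'E'
from h import *
import pickle
d=pickle.load(open('i0.pkl','rb'))
c0=np.array([583.5,-121]);X=np.array([.993,-.119]);Y=np.array([.119,.993])
for n,(r0,r1,c1,c2) in {'top':(218,250,390,410),'side':(290,322,335,385)}.items():
    im=d[n];V=im['color'].max(2)
    m=np.zeros(V.shape,np.uint8);m[r0:r1,c1:c2]=V[r0:r1,c1:c2]<95
    c=max(cv2.findContours(m,cv2.RETR_EXTERNAL,cv2.CHAIN_APPROX_NONE)[0],key=cv2.contourArea).reshape(-1,2)
    for z in (10,36):
        G=onplane(im,c,z)[:,:2]-c0;x=G@X;y=G@Y
        for lo in range(-110,-70,6):
            k=(y>=lo)&(y<lo+6)
            if k.sum()>1: print(n,z,lo,x[k].min().round(1),x[k].max().round(1))
E
```

```text
top 10 -104 -43.6 7.9
top 10 -98 -44.3 10.1
top 10 -92 -44.5 9.4
top 10 -86 -42.8 8.9
top 36 -98 -47.4 5.7
top 36 -92 -47.8 5.2
top 36 -86 -46.1 4.8
top 36 -80 -43.8 1.7
side 10 -104 -43.7 8.6
side 10 -98 -42.6 9.8
side 10 -92 -40.3 10.1
side 10 -86 -38.0 10.3
side 10 -80 -38.0 9.3
side 10 -74 -35.6 9.5
side 36 -110 -50.4 -0.5
side 36 -104 -47.1 -0.2
side 36 -98 -47.0 -1.2
side 36 -92 -44.8 -1.0
```

Request:
move_arm:
  moves:
    - [[0, 0.03, 0.5, 0, 5], [0, 0.03, 1.0, 0, 5], [0, 0.03, 1.05, 0, 5], [0, 0.03, 1.05, 0, 5]]

```text
time: 6.35
position: [533.1, -378.1, 196.9]
tool_rot: [[0.12, 0.993, 0.0], [0.993, -0.12, -0.0], [-0.0, 0.0, -1.0]]
force: [-0.3, -0.0, -1.6]
gripper_width: 18.4
gripper_force: 60.6
```

Request:
move_arm:
  moves:
    - [[0.4, 0.025, 0.02, 0, 5], [0.8, 0.025, 0.02, 0, 5], [1.1, 0.025, 0.02, 0, 5], [1.4, 0.025, 0.02, 0, 5], [1.7, 0.025, 0.02, 0, 5], [2.0, 0.025, 0.02, 0, 5], [2.0, 0.025, 0.02, 0, 5]]

```text
time: 7.22
position: [543.7, -297.4, 195.9]
tool_rot: [[0.118, 0.993, -0.0], [0.993, -0.118, 0.0], [0.0, -0.001, -1.0]]
force: [0.2, 0.2, -0.9]
gripper_width: 18.5
gripper_force: 60.7
```

Request:
move_arm:
  moves:
    - [[0.3, 0, 0.03, 0, 5], [0.6, 0, 0.06, 0, 5], [0.75, 0, 0.07, 0, 5], [0.8, 0, 0.07, 0, 5], [0.8, 0, 0.07, 0, 5]]

```text
time: 7.85
position: [547.6, -266.7, 193.2]
tool_rot: [[0.119, 0.993, 0.0], [0.993, -0.119, -0.0], [-0.0, 0.0, -1.0]]
force: [1.2, 0.2, -1.5]
gripper_width: 17.9
gripper_force: 60.7
```

```bash
cat > s4.py <<'E'
from h import *
import sys
tag=sys.argv[1]
to(500,-200,300,83)
for n,sl in(('wrist',(slice(0,480),slice(0,640))),('side',(slice(240,400),slice(300,460)))):
    im=grab(n); a=cv2.cvtColor(im['color'],cv2.COLOR_RGB2BGR)[sl]
    if n=='wrist': A=cv2.resize(a,(400,300))
    else: B=cv2.resize(a,(300,300))
cv2.imwrite(f'pics/{tag}.png',np.hstack([A,B]))
E
python3 s4.py m4
```

```text
at [ 547.6 -266.7  193.2] yaw 83.2 q [-30.  33.  96.  -0.  51. -23.] | shift units [ 1.513 -1.378 -2.671] turn 0.028 rows>= 2.2 F [ 1.2  0.2 -1.5] w 17.9 t 7.85
```

View pics/m4.png

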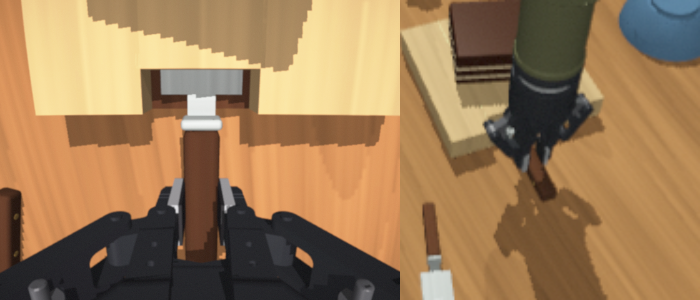

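The wrist view shows the blade centred in the slot at (200,85), with the ferrule (200,122) just short of the board edge at row 113. Pushing the rest of the way in.

Request:
move_arm:
  moves:
    - [[0.06, 0, 0.02, 0, 5], [0.1, 0, 0.03, 0, 5], [0.14, 0, 0.03, 0, 5], [0.18, 0, 0.03, 0, 5], [0.18, 0, 0.03, 0, 5]]

```text
time: 8.57
position: [548.4, -259.7, 192.0]
tool_rot: [[0.119, 0.993, 0.0], [0.993, -0.119, -0.001], [-0.001, 0.0, -1.0]]
force: [-0.5, -0.8, -1.5]
gripper_width: 18.5
gripper_force: 60.7
```

Request:
move_arm:
  moves:
    - [[0.04, 0, 0.02, 0, 5], [0.08, 0, 0.02, 0, 5], [0.12, 0, 0.02, 0, 5], [0.12, 0, 0.02, 0, 5]]

```text
time: 9.07
position: [549.2, -257.6, 192.0]
tool_rot: [[0.117, 0.993, 0.002], [0.993, -0.117, -0.006], [-0.006, 0.002, -1.0]]
force: [-2.9, -12.1, 0.0]
gripper_width: 18.0
gripper_force: 60.9
```

Request:
move_arm:
  moves:
    - [[0, 0, 0, 0, 50], [0, 0, 0, 0, 50], [0, 0, 0, 0, 50], [0, 0, 0, 0, 50]]

```text
time: 9.57
position: [548.9, -254.4, 191.0]
tool_rot: [[0.119, 0.993, -0.0], [0.993, -0.119, 0.0], [0.0, -0.0, -1.0]]
force: [-0.7, -0.3, -0.0]
gripper_width: 50.0
gripper_force: 0.0
```

```bash
python3 s4.py m5
```

```text
at [ 548.9 -254.4  191. ] yaw 83.2 q [-29.  33.  96.   0.  51. -22.] | shift units [ 1.207 -1.377 -2.724] turn 0.027 rows>= 2.1 F [-0.7 -0.3 -0. ] w 50.0 t 9.57
```

View pics/m5.png

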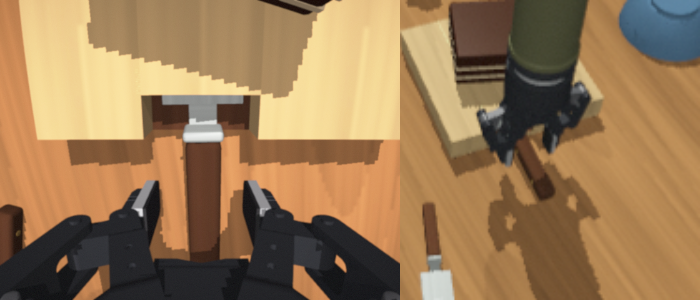

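The ferrule is now at the board's edge (rows 125–140) with the blade inside the slot, and the server is released. Retreating straight up to check.

Request:
move_arm:
  moves:
    - [[0, 0, -0.5, 0, 50], [0, 0, -1.5, 0, 60], [-0.5, 0, -2.8, 0, 85], [-1.0, 0, -4.0, 0, 85], [-1.3, 0, -4.5, 0, 85], [-1.3, 0, -4.5, 0, 85]]

```text
time: 10.42
position: [543.0, -307.4, 373.2]
tool_rot: [[0.12, 0.993, 0.004], [0.993, -0.12, -0.003], [-0.002, 0.004, -1.0]]
force: [0.4, 0.5, -1.1]
gripper_width: 85.4
gripper_force: 0.0
```

```bash
cat > s6.py <<'E'
from h import *
import pickle
c0=np.array([583.5,-121]);X=np.array([.993,-.119]);Y=np.array([.119,.993])
d={n:grab(n) for n in('wrist','side','top')}; pickle.dump(d,open('i6.pkl','wb'))
im=d['wrist']; P=cloud(im);V=im['color'].max(2).astype(int)
hsv=cv2.cvtColor(im['color'],cv2.COLOR_RGB2HSV);S=hsv[...,1]
G=P[...,:2]-c0; x=G@X;y=G@Y
h=(abs(x+20)<5)&(y<-60)&(y>-220)
for lo in range(-212,-70,6):
    k=h&(y>=lo)&(y<lo+6)
    if k.sum()>5: print(lo,'z',np.median(P[k][:,2]).round(1),'V',np.median(V[k]),'S',np.median(S[k]))
b=(P[...,2]>33)&(P[...,2]<42)&(abs(x)<80)&(abs(x+20)>40)&(y<-60); print('board edge y',np.percentile(y[b],[0.5,2]))
save(im,'w6.png')
to(560,100,400,137)
E
python3 s6.py
```

```text
-212 z 1.5 V 181.5 S 148.0
-206 z 1.7 V 124.0 S 147.0
-200 z 11.8 V 104.0 S 146.5
-194 z 23.5 V 90.0 S 147.0
-188 z 24.0 V 92.0 S 147.0
-182 z 285.1 V 37.0 S 28.0
-176 z 25.1 V 91.0 S 147.0
-170 z 25.7 V 91.0 S 146.0
-164 z 26.2 V 92.0 S 147.0
-158 z 26.6 V 91.0 S 147.0
-152 z 27.3 V 92.0 S 148.0
-146 z 27.6 V 92.0 S 148.0
-140 z 28.2 V 93.0 S 148.0
-134 z 28.7 V 92.0 S 148.0
-128 z 344.0 V 186.0 S 147.0
-122 z 29.6 V 93.0 S 147.0
-116 z 30.5 V 93.0 S 147.0
-110 z 30.9 V 93.0 S 146.5
-104 z 30.7 V 149.0 S 6.0
-98 z 29.3 V 207.0 S 4.0
-92 z 15.3 V 136.0 S 4.0
-86 z 15.7 V 136.0 S 4.0
-80 z 17.8 V 137.0 S 44.0
-74 z 37.6 V 238.0 S 103.0
board edge y [-98.22118376 -97.65526822]
at [ 542.1 -305.6  369.4] yaw 83.2 q [-33.  23.  83.   0.  74. -26.] | shift units [10.122 -0.766 -0.744] turn -8.974 rows>= 6.5 F [-0.2 -0.2  0.2] w 85.1 t 10.57
```

The ferrule front is at −96 to −98 mm and the board edge is at about −98 mm, so the server is fully home. Now going to the stencil.

Request:
move_arm:
  moves:
    - [[1.4, -0.32, -0.2, 1.1, 85], [2.8, -0.64, -0.4, 2.2, 85], [4.2, -0.96, -0.6, 3.3, 85], [5.6, -1.28, -0.6, 4.4, 85], [7.0, -1.6, -0.6, 5.5, 85], [8.4, -1.92, -0.6, 6.6, 85], [9.8, -2.24, -0.6, 7.7, 85], [11.2, -2.56, -0.6, 8.8, 85]]

```text
time: 11.58
position: [493.1, 152.8, 393.3]
tool_rot: [[0.865, 0.503, -0.003], [0.503, -0.865, -0.001], [-0.003, -0.001, -1.0]]
force: [0.8, -0.4, 0.1]
gripper_width: 85.0
gripper_force: 0.0
```

```bash
python3 - <<'E'
from h import *
to(478,320.5,340,11)
E
```

```text
at [493.1 152.8 393.3] yaw 30.2 q [13. 13. 94.  0. 73. 72.] | shift units [ 1.786 -3.812  1.331] turn 3.196 rows>= 2.8 F [ 0.8 -0.4  0.1] w 85.0 t 11.57
```

Request:
move_arm:
  moves:
    - [[0.45, -0.95, 0, 0.9, 85], [0.9, -1.9, 0, 1.8, 85], [1.35, -2.9, 0.3, 2.7, 85], [1.8, -3.8, 0.8, 3.2, 85], [1.8, -3.8, 1.3, 3.2, 85], [1.8, -3.8, 1.3, 3.2, 85], [1.8, -3.8, 1.3, 3.2, 85]]

```text
time: 12.45
position: [479.5, 318.0, 342.6]
tool_rot: [[0.981, 0.193, -0.001], [0.193, -0.981, -0.001], [-0.001, 0.0, -1.0]]
force: [0.8, -0.4, -0.0]
gripper_width: 85.2
gripper_force: 0.0
```

```bash
cat > w7.py <<'E'
from h import *
import pickle
im=grab('wrist'); save(im,'w7.png'); pickle.dump(im,open('w7.pkl','wb'))
P=cloud(im)
hsv=cv2.cvtColor(im['color'],cv2.COLOR_RGB2HSV).astype(int);H,S,V=[hsv[...,i] for i in range(3)]
near=(np.hypot(P[...,0]-540,P[...,1]-335)<200)&(P[...,2]<60)
for k,m,z in (('plate',near&(S<70)&(V>110),3),('handle',near&(V<110)&(P[...,2]>8),22)):
    m=cv2.morphologyEx(m.astype(np.uint8),cv2.MORPH_OPEN,np.ones((3,3)))
    c=max(cv2.findContours(m,cv2.RETR_EXTERNAL,cv2.CHAIN_APPROX_NONE)[0],key=cv2.contourArea).reshape(-1,2)
    print(k,c.min(0),c.max(0),'z',np.median(P[m>0][:,2]).round(1),[np.round(q,1) for q in cv2.minAreaRect(onplane(im,c,z)[:,:2].astype(np.float32))])
to(478.2,320.5,181,11)
E
python3 w7.py
```

```text
plate [218   0] [404 169] z 4.9 [array([571.9, 344.1]), array([119. , 131.6]), np.float64(11.1)]
handle [298 168] [324 289] z 23.7 [array([470.5, 324.4]), array([92.7, 19. ]), np.float64(11.2)]
at [479.8 317.9 343.3] yaw 11.1 q [ 29.  21.  91.   0.  68. 108.] | shift units [-0.028 -0.071  4.057] turn 0.022 rows>= 2.6 F [-0.7 -0.1  0.2] w 84.8 t 12.5
```

View pics/w7.png

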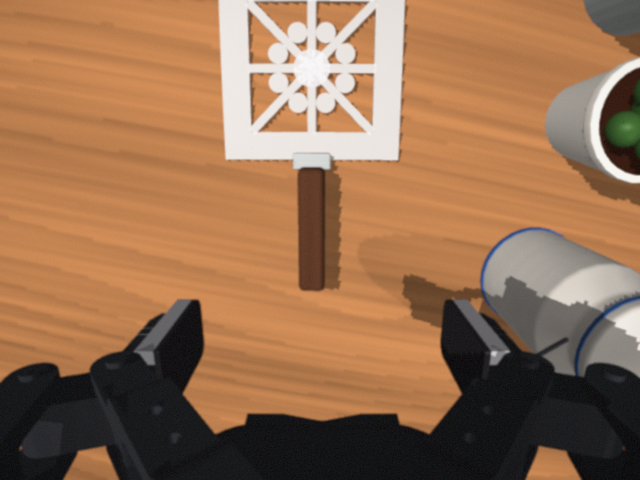

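The plate's near edge is at row 160 and the handle is at column 311, rows 168–290. The can and pot are well to the right. Descending with a small correction.

Request:
move_arm:
  moves:
    - [[0.05, -0.16, 1.2, 0, 60], [0.05, -0.16, 2.4, 0, 60], [0.05, -0.16, 3.5, 0, 60], [0.05, -0.16, 4.0, 0, 60], [0.05, -0.16, 4.0, 0, 60], [0.05, -0.16, 4.0, 0, 20], [0.05, -0.16, 4.0, 0, 5], [0.05, -0.16, 4.0, 0, 5]]

```text
time: 13.5
position: [481.2, 325.1, 185.0]
tool_rot: [[0.981, 0.193, 0.003], [0.193, -0.981, 0.002], [0.003, -0.001, -1.0]]
force: [-0.4, -0.4, 5.9]
gripper_width: 17.8
gripper_force: 60.6
```

Request:
move_arm:
  moves:
    - [[0, 0, 0, 0, 5], [0, 0, 0, 0, 5], [0, 0, 0, 0, 5], [0, 0, -0.5, 0, 5], [0, 0, -1.5, 0, 5], [0, 0, -3, 0, 5], [0, 0, -4.5, 0, 5], [0, 0, -5.5, 0, 5]]

```text
time: 14.5
position: [480.4, 324.8, 407.2]
tool_rot: [[0.981, 0.193, 0.004], [0.193, -0.981, 0.002], [0.005, -0.002, -1.0]]
force: [0.8, -0.7, -1.3]
gripper_width: 18.3
gripper_force: 59.8
```

```bash
cat > w8.py <<'E'
from h import *
import pickle
s=manip.get_state(); im=grab('wrist'); save(im,'w8.png'); pickle.dump(im,open('w8.pkl','wb'))
P=cloud(im)
R=s['tool_rot'];T=(P-s['position'])@R   # tool frame
hsv=cv2.cvtColor(im['color'],cv2.COLOR_RGB2HSV).astype(int);H,S,V=[hsv[...,i] for i in range(3)]
m=(S<70)&(V>110)&(im['range_z']>0)&(T[...,0]>33)&(T[...,0]<185)&(abs(T[...,1])<90)&(T[...,2]>160)&(T[...,2]<200)
m=cv2.morphologyEx(m.astype(np.uint8),cv2.MORPH_OPEN,np.ones((3,3)))
Q=T[m>0]
for lo in range(30,185,10):
    k=(Q[:,0]>=lo)&(Q[:,0]<lo+10)
    if k.sum()>30: print(lo,k.sum(),'tz',np.median(Q[k][:,2]).round(1),'y',np.percentile(Q[k][:,1],[.5,99.5]).round(1))
Q2=T[m>0]; A=np.c_[Q2[:,:2],np.ones(len(Q2))]; print('plane',np.linalg.lstsq(A,Q2[:,2],rcond=None)[0].round(4))
c=max(cv2.findContours(m,cv2.RETR_EXTERNAL,cv2.CHAIN_APPROX_NONE)[0],key=cv2.contourArea).reshape(-1,2); print(c.min(0),c.max(0))
to(560,100,420,11)
E
python3 w8.py
```

```text
30 1169 tz 175.6 y [-14.4  13.4]
40 8959 tz 180.5 y [-64.7  63.9]
50 9432 tz 180.7 y [-64.8  63.7]
60 4911 tz 180.8 y [-65.1  64.1]
70 6060 tz 180.8 y [-65.2  64.1]
80 7006 tz 180.9 y [-65.2  64. ]
90 7781 tz 180.9 y [-65.1  63.9]
100 9826 tz 181.0 y [-65.1  63.7]
110 564 tz 181.3 y [-65.4  64.4]
plane [ 2.090000e-02 -1.000000e-03  1.790549e+02]
[135   0] [508 221]
at [481.5 325.5 412.3] yaw 11.2 q [ 30.  18.  85.  -0.  76. 109.] | shift units [ 0.838  5.909 -0.206] turn 0.026 rows>= 3.8 F [1.5 1.  0.9] w 18.3 t 14.55
```

View pics/w8.png

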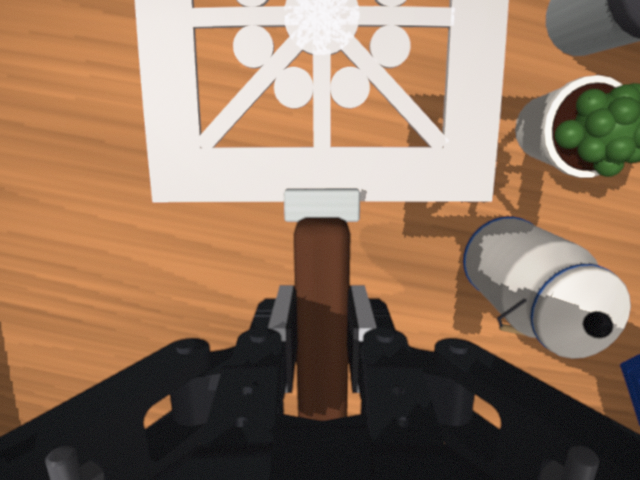

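The stencil is held straight and level: near edge at row 202, star centre at about (322,17). Next, refine the cake pose and the stencil offset in the tool.

```bash
cat > c9.py <<'E'
from h import *
import pickle
s=manip.get_state();im=pickle.load(open('w8.pkl','rb'));P=cloud(im);T=(P-s['position'])@s['tool_rot']
hsv=cv2.cvtColor(im['color'],cv2.COLOR_RGB2HSV);S,V=hsv[...,1],hsv[...,2]
for a,b in((-60,-25),(25,60)):
    k=(S<70)&(V>110)&(T[...,1]>a)&(T[...,1]<b)&(T[...,2]>165)&(T[...,2]<195)&(T[...,0]>20); print('near edge',np.percentile(T[k][:,0],[.2,1]).round(1))
D={'top0':pickle.load(open('i0.pkl','rb'))['top'],'side0':pickle.load(open('i0.pkl','rb'))['side']}
d6=pickle.load(open('i6.pkl','rb'));D['top6']=d6['top'];D['side6']=d6['side']
for n,im in D.items():
    P=cloud(im);hsv=cv2.cvtColor(im['color'],cv2.COLOR_RGB2HSV);S,V=hsv[...,1].astype(int),hsv[...,2].astype(int)
    m=(P[...,2]>84)&(P[...,2]<98)&(np.hypot(P[...,0]-576,P[...,1]+103)<80)&(V<95)
    m=cv2.morphologyEx(m.astype(np.uint8),cv2.MORPH_OPEN,np.ones((3,3)))
    if m.sum()<300: print(n,m.sum());continue
    z=np.median(P[m>0][:,2]);c=max(cv2.findContours(m,cv2.RETR_EXTERNAL,cv2.CHAIN_APPROX_NONE)[0],key=cv2.contourArea).reshape(-1,2)
    for zz in (91,z): print(n,m.sum(),'z',zz,[np.round(q,1) for q in cv2.minAreaRect(onplane(im,c,zz)[:,:2].astype(np.float32))])
E
python3 c9.py
```

```text
near edge [37.5 37.9]
near edge [38.  38.4]
top0 1822 z 91 [array([ 578.5, -101.5]), array([98.7, 97.9]), np.float64(67.9)]
top0 1822 z 90.66786450898292 [array([ 578.5, -101.6]), array([98.7, 97.9]), np.float64(67.9)]
side0 1168 z 91 [array([ 576.9, -108. ]), array([101.9,  97.7]), np.float64(68.2)]
side0 1168 z 88.91185383345282 [array([ 578. , -106.3]), array([102.2,  98. ]), np.float64(68.2)]
top6 1833 z 91 [array([ 578.2, -101.5]), array([98.7, 98.4]), np.float64(67.9)]
top6 1833 z 90.6747639718833 [array([ 578.3, -101.5]), array([98.7, 98.4]), np.float64(67.9)]
side6 249
```

Request:
move_arm:
  moves:
    - [[0, 0.5, 0, 0.4, 5], [0, 1.5, 0, 1.2, 5], [0, 2.6, 0, 2.0, 5], [0, 3.7, 0, 2.9, 5], [0, 4.8, 0, 3.8, 5], [0, 5.8, 0, 4.7, 5], [-0.05, 6.5, 0, 5.3, 5], [-0.05, 6.8, 0, 5.55, 5]]

```text
time: 15.55
position: [530.3, 55.3, 401.6]
tool_rot: [[0.925, -0.381, -0.004], [-0.381, -0.925, -0.001], [-0.003, 0.002, -1.0]]
force: [-0.6, -0.6, -0.9]
gripper_width: 18.0
gripper_force: 59.8
```

Request:
move_arm:
  moves:
    - [[0, 0, 0, 0, 5], [0, 0, 0, 0, 5], [0, 0, 0, 0, 5]]

```text
time: 15.92
position: [530.9, 58.5, 403.0]
tool_rot: [[0.927, -0.376, -0.0], [-0.376, -0.927, 0.0], [-0.0, -0.0, -1.0]]
force: [0.2, -0.1, -1.1]
gripper_width: 18.5
gripper_force: 59.8
```

```bash
cat > c10.py <<'E'
from h import *
import pickle
s=manip.get_state();im=grab('wrist');save(im,'w10.png');pickle.dump(im,open('w10.pkl','wb'))
P=cloud(im);T=(P-s['position'])@s['tool_rot'];hsv=cv2.cvtColor(im['color'],cv2.COLOR_RGB2HSV);S,V=hsv[...,1],hsv[...,2]
m=(P[...,2]>80)&(P[...,2]<102)&(np.hypot(P[...,0]-576,P[...,1]+103)<85)&(V<110)
m=cv2.morphologyEx(m.astype(np.uint8),cv2.MORPH_OPEN,np.ones((3,3)))
c=max(cv2.findContours(m,cv2.RETR_EXTERNAL,cv2.CHAIN_APPROX_NONE)[0],key=cv2.contourArea).reshape(-1,2)
print('cake',m.sum(),c.min(0),c.max(0),'z',np.median(P[m>0][:,2]).round(1),[np.round(q,1) for q in cv2.minAreaRect(onplane(im,c,91)[:,:2].astype(np.float32))])
for a,b in((-60,-25),(25,60)):
    k=(S<70)&(V>110)&(T[...,1]>a)&(T[...,1]<b)&(T[...,2]>165)&(T[...,2]<195)&(T[...,0]>20); print('near edge',np.percentile(T[k][:,0],[.2,1]).round(1),np.median(T[k][:,2]))
to(482.9,-63.75,330,-22.1)
E
python3 c10.py
```

```text
cake 12579 [498   0] [591 146] z 92.5 [array([ 571.6, -119.3]), array([57.3, 95.8]), np.float64(68.3)]
near edge [39.8 40.3] 180.8848740838671
near edge [40.4 40.8] 180.77523030692527
at [531.   58.5 403.1] yaw -22.1 q [  2.  14.  91.   0.  74. 114.] | shift units [0.034 3.283 1.827] turn 0.007 rows>= 2.4 F [-1.2 -0.1 -0.6] w 18.6 t 15.97
```

View pics/w10.png

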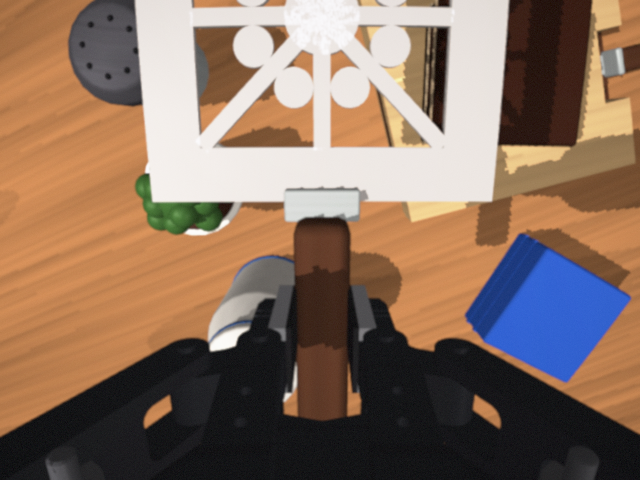

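The wrist view shows the cake on the right, with its near edge at row 146 and right edge at column 590. It gives a centre of (581,−100.5), while the top view gave (578,−101.5). I'm using (579.5,−101.5).

Request:
move_arm:
  moves:
    - [[0, 0.5, 0, 0, 5], [0, 1.3, 0, 0, 5], [0, 2.1, 0, 0, 5], [0, 2.8, 0.4, 0, 5], [0, 3.26, 0.9, 0, 5], [0, 3.26, 1.4, 0, 5], [0, 3.26, 1.8, 0, 5], [0, 3.26, 1.8, 0, 5]]

```text
time: 16.98
position: [480.8, -63.6, 330.1]
tool_rot: [[0.926, -0.377, -0.003], [-0.377, -0.926, 0.0], [-0.003, 0.001, -1.0]]
force: [-0.1, -0.1, -1.6]
gripper_width: 18.5
gripper_force: 59.8
```

```bash
cat > c11.py <<'E'
from h import *
import pickle,sys
s=manip.get_state();R=s['tool_rot'];im=grab('wrist');save(im,sys.argv[1]+'.png')
P=cloud(im);T=(P-s['position'])@R;hsv=cv2.cvtColor(im['color'],cv2.COLOR_RGB2HSV);S,V=hsv[...,1].astype(int),hsv[...,2].astype(int)
pl=(S<70)&(V>110)&(abs(T[...,1])<75)&(T[...,2]>165)&(T[...,2]<195)&(T[...,0]>45); 
print('plate world z',np.median(P[pl][:,2]).round(1),'lat',np.percentile(T[pl][:,1],[.3,99.7]).round(1))
A=np.c_[P[pl][:,:2]-P[pl][:,:2].mean(0),np.ones(pl.sum())];print('plate plane',np.linalg.lstsq(A,P[pl][:,2],rcond=None)[0].round(3))
ck=(V<110)&(P[...,2]>82)&(P[...,2]<99)&(T[...,0]>30)&(abs(T[...,1])<70)
print('cake top px',ck.sum(),'z',np.median(P[ck][:,2]).round(1),'lat',np.percentile(T[ck][:,1],[1,99]).round(1),'near',np.percentile(T[ck][:,0],1).round(1))
to(482.1,-62.3,286.5,-22)
im=grab('side');save(im,sys.argv[1]+'s.png');pickle.dump(im,open('s11.pkl','wb'))
P=cloud(im);hsv=cv2.cvtColor(im['color'],cv2.COLOR_RGB2HSV);S,V=hsv[...,1].astype(int),hsv[...,2].astype(int)
pl=(S<60)&(V>120)&(P[...,2]>95)&(P[...,2]<170)&(np.hypot(P[...,0]-580,P[...,1]+105)<95)
if pl.sum()>50:
    Q=P[pl];A=np.c_[Q[:,:2]-[580,-105],np.ones(len(Q))];print('side plate',len(Q),np.linalg.lstsq(A,Q[:,2],rcond=None)[0].round(3),'ext',Q.min(0).round(),Q.max(0).round())
E
python3 c11.py w11
```

```text
plate world z 149.1 lat [-65.4  64. ]
plate plane [-1.00000e-02  2.00000e-03  1.49071e+02]
cake top px 11350 z 92.6 lat [-52.2  45. ] near 58.4
at [481.5 -63.5 331. ] yaw -22.1 q [-12.  15. 103.  -0.  63. 100.] | shift units [ 0.005 -0.035  1.112] turn -0.025 rows>= 0.7 F [-0.6 -0.3 -0.8] w 18.3 t 17.02
side plate 1703 [-1.20000e-02 -0.00000e+00  1.46379e+02] ext [ 496. -190.  141.] [660. -22. 154.]
```

Request:
move_arm:
  moves:
    - [[0, -0.03, 0.3, 0, 5], [0, -0.03, 0.55, 0, 5], [0, -0.03, 0.8, 0, 5], [0, -0.03, 0.92, 0, 5], [0, -0.03, 1.0, 0, 5], [0, -0.03, 1.0, 0, 5], [0, -0.03, 1.0, 0, 5], [0, -0.03, 1.0, 0, 5]]

```text
time: 18.08
position: [482.5, -62.2, 291.4]
tool_rot: [[0.926, -0.377, 0.001], [-0.377, -0.926, -0.0], [0.001, -0.0, -1.0]]
force: [-0.7, 0.4, -0.9]
gripper_width: 18.5
gripper_force: 59.8
```

```bash
python3 c11.py w12; python3 - <<'E'
import cv2,numpy as np
a=cv2.imread('pics/w12.png');b=cv2.imread('pics/w12s.png')[200:340,270:450]
cv2.imwrite('pics/m12.png',np.hstack([cv2.resize(a,(400,300)),cv2.resize(b,(386,300))]))
E
```

```text
plate world z 110.6 lat [-65.4  64.1]
plate plane [-6.00000e-03  1.00000e-03  1.10597e+02]
cake top px 15801 z 92.6 lat [-49.5  47.1] near 60.0
at [482.5 -62.2 291.4] yaw -22.2 q [-12.  18. 106.   0.  57. 100.] | shift units [-0.009  0.007  0.122] turn -0.026 rows>= 0.1 F [ 0.8 -0.3 -1.1] w 18.1 t 18.12
side plate 1654 [-1.00000e-02  0.00000e+00  1.06932e+02] ext [ 496. -189.  102.] [662. -19. 116.]
```

View pics/m12.png

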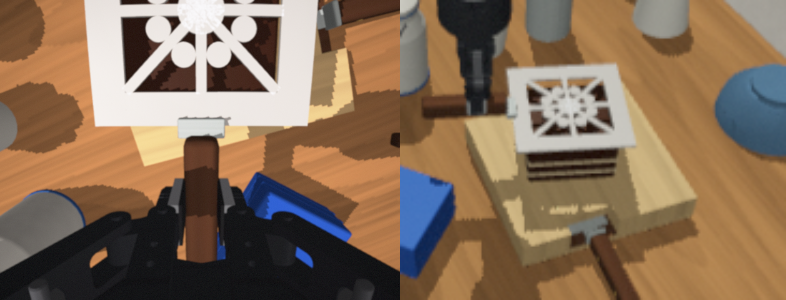

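The gap is 15 mm in both views. The stencil is centred and square over the cake, and the server still sits home in the slot. Lowering 4.5 mm.

Request:
move_arm:
  moves:
    - [[0, 0, 0.05, 0, 5], [0, 0, 0.11, 0, 5], [0, 0, 0.11, 0, 5], [0, 0, 0.11, 0, 5], [0, 0, 0.11, 0, 5], [0, 0, 0.11, 0, 5]]

```text
time: 18.92
position: [482.5, -62.1, 286.8]
tool_rot: [[0.926, -0.377, 0.0], [-0.377, -0.926, -0.0], [0.0, -0.0, -1.0]]
force: [-0.2, -0.3, -1.1]
gripper_width: 18.2
gripper_force: 59.8
```

```bash
python3 c11.py w13; python3 - <<'E'
from h import *
import pickle
im=pickle.load(open('s11.pkl','rb'));P=cloud(im);hsv=cv2.cvtColor(im['color'],cv2.COLOR_RGB2HSV);S,V=hsv[...,1].astype(int),hsv[...,2].astype(int)
pl=((S<60)&(V>120)&(P[...,2]>95)&(P[...,2]<120)&(np.hypot(P[...,0]-580,P[...,1]+105)<98)).astype(np.uint8)
c=max(cv2.findContours(pl,cv2.RETR_EXTERNAL,cv2.CHAIN_APPROX_NONE)[0],key=cv2.contourArea).reshape(-1,2)
print(cv2.minAreaRect(onplane(im,c,102.5)[:,:2].astype(np.float32)))
E
```

```text
plate world z 105.9 lat [-65.4  64. ]
plate plane [-1.00000e-02  3.00000e-03  1.05691e+02]
cake top px 16105 z 92.6 lat [-48.1  46.9] near 60.1
at [482.5 -62.1 286.7] yaw -22.1 q [-12.  18. 106.   0.  56. 100.] | shift units [-0.007  0.007  0.006] turn -0.025 rows>= 0.0 F [ 0.  -0.  -0.9] w 18.1 t 18.98
side plate 1650 [-1.10000e-02 -1.00000e-03  1.02212e+02] ext [ 496. -189.   97.] [662. -22. 110.]
((576.814697265625, -103.96218872070312), (131.427490234375, 134.70669555664062), 67.64112854003906)
```

```bash
python3 -c "
from cell import manip
print(manip.job_done())"
```

```text
the job is handed in; nothing more can be done
None
```

The job is handed in: the server is fully home in the slot and released, and the gripper is holding the stencil level about 10 mm above the cake, centred to about 2 mm and square with it; no result came back.

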